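# Back off the bar clamp and free the battery pack

### The job

The glue on the battery pack in the bar clamp has set. Press down the clamp's release plate with the fingertips and, keeping it pressed, push the sliding jaw back along the bar, away from the pack, until it is fully back against the end bracket; then let go and move clear. Leave the pack standing where it is on the bar, neither lifted nor shifted, and leave everything else on the bench alone.

Things in the scene. Friction and masses are not known exactly. Their poses are not given: they have to be found in the camera images.
- jaw_back (a point): On the back end of the sliding jaw of the bar clamp, 56 mm above the bench, in the middle of its width. Its +y axis points the way the jaw is pushed back, z up. The jaw starts 51 to 112 mm short of the end bracket, closed on the pack. It slides along the bar with about 3 N of friction; a sprung pawl locks it against moving back on the bar's 5 mm teeth unless the release plate is held down (locked, it gives only a millimetre or two).
- end_stop (a point): On the face of the green end bracket at the bar's end, at the same height; the jaw is fully back when jaw_back meets this point (hard stop). Axes as the clamp's.
- release (a joint): Release plate of the ratchet, how far it is pressed in m: 0 up, 0.009 fully down (hard stop); a spring returns it, about 3 N at the start and 8 N fully down. The ratchet is free from 0.005 on, only while the plate is held down. Let go, the plate may rest up to 0.004 down when the pawl lies on a tooth.
- release_top (a point): Centre of the top of the steel release plate, a ribbed level plate 31 mm across the bar (x) and 40 mm along it (y), about 84 mm above the bench when up; it moves down and travels with the jaw. Its +y axis points the way the jaw is pushed back, z up. The plate lies in the open-sided pocket of the grey jaw casting: the pocket is 52 mm long, from the back of the upright jaw (y = -28 mm from this point, 30 mm higher than the plate) to the rear lug (y = +24 mm).
- lug_face (a point): On the rear lug of the jaw casting, an upright grey block behind the release plate, 36 mm wide (x), 14 mm thick (y), its top 28 mm above the raised plate and 112 mm above the bench. The point lies on the middle of its front face (the face towards the plate), 11 mm above the raised plate; push here along +y to move the jaw.
- jaw_face (a point): Centre of the rubber face of the sliding jaw, which bears on the pack, 34 mm above the top of the bar. Axes: y along the bar, the way the jaw is pushed back; z up. The casting reaches 88 mm back from here and is 47 mm wide; the upright jaw is 20 mm thick and its top is 114 mm above the bench.
- clamp: Bar clamp screwed to the bench: toothed aluminium bar 30 mm wide and 425 mm long, its top 50 mm above the bench, on two green printed brackets. Origin on the bench under the middle of the bar's width, y along the bar, z up. Grey screw head at y = -265 mm with a clamp screw through it; the end bracket that stops the jaw has its face at y = +99 mm.
- pack: The battery pack; origin under its centre, on the bar.
- pack_center (a point): Centre of the battery pack: eight upright round cells in green printed holders, 41 mm (x) by 81 mm (y) by 67 mm high, 0.4 kg, standing loose on the bar between screw pad and sliding jaw once the jaw is back; its top is 117 mm above the bench.
- case: Bystander: green case half with a black circuit board, 53 x 80 x 13 mm, origin under its centre.
- case_lid: Bystander: green slotted case lid with four screws standing up, 53 x 80 mm, 17 mm high, origin under its centre.
- cell_a: Bystander: single round battery cell standing upright, 19 mm diameter, 65 mm high, origin under its centre.
- cell_b: Bystander: another such single cell, standing upright, 19 mm diameter, 65 mm high, origin under its centre.
- tape: Bystander: roll of amber tape lying flat, 72 mm diameter, 19 mm high, origin under its centre.
- driver: Bystander: small screwdriver with black handle, lying down, 160 mm long, origin near its middle.
- meter: Bystander: black and grey multimeter lying on its back, 72 x 145 mm, 43 mm high with its dial, origin under its centre.
Things that resemble listed ones, but are neither listed nor needed, are in the scene too. Of the things that look like the pack, the smaller one is meant.

How it is judged:
By the outcome, as a careful person would: the job done as asked, in the order asked, and still so for the second after the job is handed in, with the robot touching nothing.
It also fails if it takes over 35 s, if anything falls off the work surface, if the arm or the gripper's body presses on something with over 40 N, if the wrist force passes 120 N, or if a joint passes its speed limit or range.

### The arm

A 7-joint arm with a two-finger parallel gripper is mounted at the origin on the work surface. World frame = base frame: x ahead of the robot, y to its left, z up, the work surface at z = 0. Lengths are in m, angles in rad, forces in N, time in s.
With the tool pointing down it reaches from about 0.425 to 0.925 m from the base axis. Payload 6.8 kg.
Tool frame: the origin (TCP) lies at the very end of the fingers, on their centre line; the grasp point (between the pads) lies 19 mm behind it; z points along the fingers, y is the line along which they close (so a half turn about z gives the same grasp; the last joint's range is limited). The gripper opens to 85 mm and grips with 20 to 120 N. Pads are 22 mm wide; open, the fingers measure 114 mm over their backs; the gripper's body (76 mm by 85 mm) begins 54 mm behind the grasp point. The pads swing forward as they close: fully open they stand 13 mm farther back than shut.
Start: joints at [1.122, 0.477, 0.022, 1.555, -0.011, 1.109, -0.083], TCP at [0.226, -0.636, 0.231] pointing down, gripper open.
Joint ranges: [-2.96, 2.96], [-0.34, 2.1], [-1.41, 1.46], [0.24, 2.44], [-1.37, 4.51], [0.17, 1.92], [-2.96, 2.96]. Speed limits (rad/s): [2.39, 2.39, 3.14, 3.14, 3.14, 3.14, 3.14].

### API

Orientations are given as a unit quaternion [w, x, y, z].
In Python, from station import get_obs, read_camera, hand_in gives the robot as it stands.
- The arm moves only by the tool arm_command, never from a script. Its argument "commands" is one flat list of numbers, 7 for each row, row after row: the shift along the tool's x, y, z in m, then the turn, a rotation vector about the tool's x, y, z in degrees, then the opening, from 0 (shut) to 1 (fully open). In form: [tx, ty, tz, rx, ry, rz, fingers, tx, ty, tz, rx, ry, rz, fingers, ...]. A call has 1 to 8 rows; each row is the pose to reach, as a shift and turn from the pose commanded when the call began, along the tool's axes at that moment; what a row does not reach only later rows make up. A row lasts 1/10 s, in which the tool goes at most 50 mm and 8.59 degrees, less where a joint would pass 70% of its speed; a pose out of reach is approached as far as the arm can. A call with a gripper value outside its range is refused whole. The fingers move at their own pace and stop on an object; "force" is the grip in N (left out, the last holds). Time passes only in rows, so rows that repeat a pose let the fingers close. It gives the time, the measured TCP pose, the force, the opening and the grip force at its end, in the units of the state.
- get_obs(): the state, without advancing time (a new reading comes with each control period).
- read_camera(name): name is "side" or "top" or "wrist"; returns a dict with "img" (480x640x3 uint8, red, green, blue), "camera_matrix" (3x3 intrinsics, pixels), "k1" (the pictures are not rectified: a ray, as slopes to the right and down, at radius r is drawn at 1 + k1 r^2 times it, then the intrinsics apply), "pose" (4x4, takes a point from camera to world coordinates). Camera axes: x right, y down, z forward; pixel columns grow to the right and rows downward; lengths in m; the calibration is good to about 2 mm. A picture is of the moment at which its call begins. There is no depth.
- hand_in(): hands the job in; it is judged then, once.
The state is a dict: "t": time; "q": joint angles; "joint_vel": joint speeds; "joint_torque": joint torques, N m; "eef_pos": TCP position; "tool_rot": TCP orientation; "contact_force": force on the tool from outside, world axes, zero at the start; "torque": the same for the moment, N m; "gripper_width": opening from 0.0 (shut) to 1.0 (fully open); "grasp_force": force on a finger pad.
Only numpy, scipy, OpenCV 4.12 (cv2) and the standard library are available. Lean on these libraries where they do the work, as an engineer would, in place of code of your own. Each camera call takes 0.05 s, during which the arm holds its last target. There are 200 camera calls.

## Working session

There is one attempt and no reset: what is moved stays moved. The work goes in short steps, Python scripts to look and compute and a tool call to move; the robot and the scene stay as the last step left them, time stands still between calls to the robot, and variables do not carry over. Pictures are saved under pics/ and viewed, at most 10 in all, crops included, and the job is handed in when it is done.

Besides the shell and the picture viewer there is one more tool, called after "Emit:" as name(argument=value, ...), one argument or row to a line, values as JSON. arm_command: Moves the arm, as the interface text tells. Its arguments: {"type":"object","properties":{"commands":{"type":"array","items":{"type":"number"}},"force":{"type":"number"}},"required":["commands"]}

```bash
mkdir -p pics
cat > h.py <<'E'
import numpy as np, cv2
from station import get_obs, read_camera, hand_in
def ray(c,u,v):
    K=c["camera_matrix"];d=np.array([(u-K[0,2])/K[0,0],(v-K[1,2])/K[1,1]])
    s=d.copy()
    for _ in range(20): s=d/(1+c["k1"]*(s@s))
    P=c["pose"];return P[:3,3],P[:3,:3]@np.array([s[0],s[1],1])
def onz(c,u,v,z):
    o,d=ray(c,u,v);return o+d*(z-o[2])/d[2]
def proj(c,p):
    P=c["pose"];q=P[:3,:3].T@(np.array(p)-P[:3,3]);s=q[:2]/q[2];s=s*(1+c["k1"]*(s@s))
    K=c["camera_matrix"];return np.array([K[0,0]*s[0]+K[0,2],K[1,1]*s[1]+K[1,2]])
E
python3 - <<'E'
from h import *
import pickle
for n in("top","side"):
    c=read_camera(n);pickle.dump(c,open(n+".pkl","wb"));cv2.imwrite(f"pics/{n}1.png",c["img"][:,:,::-1])
    print(n,c["pose"].round(3).tolist(),c["k1"])
o=get_obs();print(o["eef_pos"],o["tool_rot"],o["t"])
E
```

```text
top [[-0.028, -0.99, 0.14, 0.476], [-0.999, 0.023, -0.037, 0.039], [0.033, -0.141, -0.989, 0.8], [0.0, 0.0, 0.0, 1.0]] -0.05853638421266965
side [[-0.996, -0.057, 0.073, 0.513], [-0.092, 0.742, -0.664, 0.533], [-0.016, -0.668, -0.744, 0.629], [0.0, 0.0, 0.0, 1.0]] -0.036062988858049885
[ 0.22544802 -0.63569146  0.23044042] [-7.82806975e-04  9.85510507e-01  1.69612469e-01 -1.94395660e-04] 0.1
```

View pics/top1.png

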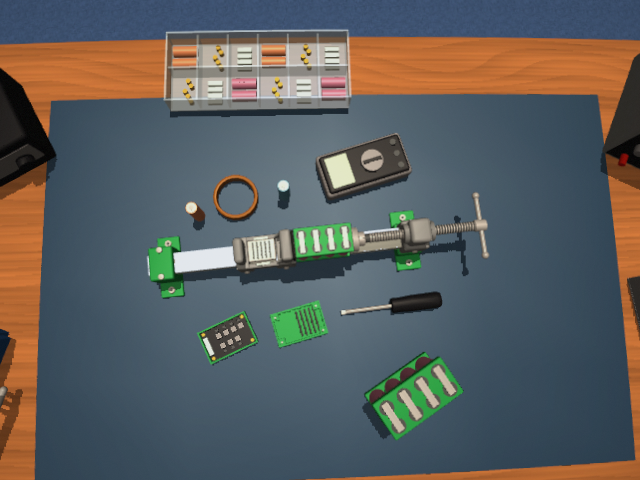

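View pics/side1.png

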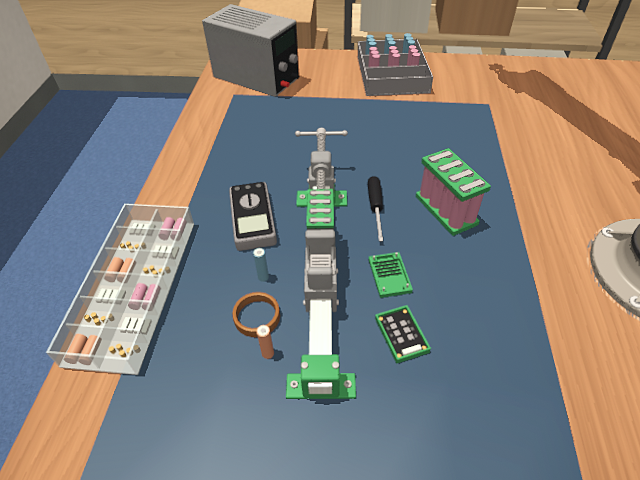

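The top picture shows the clamp from the green end bracket (160,262) to the screw head (415,233). The release plate is at about (262,250), with the lug at (239,252) and the upright jaw at (287,246). There are two pack-like things: the small one in the clamp (324,240) and a larger loose one (413,395). The smaller one, clamped between jaw and screw pad, fits the description. I'll confirm it in a crop.

Run:
```python
import pickle
from h import *
t=pickle.load(open("top.pkl","rb"));s=pickle.load(open("side.pkl","rb"))
a=cv2.resize(t["img"][200:310,140:360],None,fx=3.6,fy=3.6,interpolation=cv2.INTER_CUBIC)
b=cv2.resize(s["img"][180:410,270:370],None,fx=2.6,fy=2.6,interpolation=cv2.INTER_CUBIC)
cv2.imwrite("pics/cropt.png",a[:,:,::-1]);cv2.imwrite("pics/crops.png",b[:,:,::-1])
```

```text
(no output)
```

View pics/cropt.png

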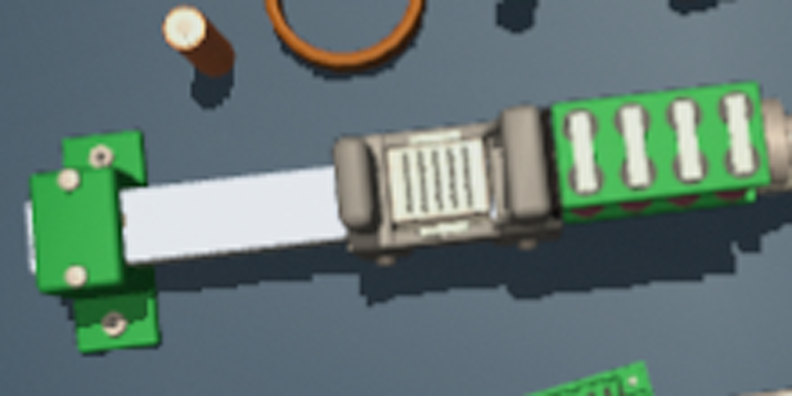

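View pics/crops.png

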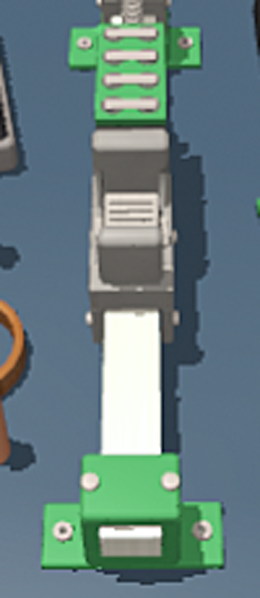

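The top crop confirms it. The pack in the clamp is green with four strips, at crop (660,150), and it bears on the jaw. The ribbed plate is centred at crop (439,181), the lug top at (356,183), the upright top at (525,162), and the bar meets the bracket at (124,226). The side crop shows the same layout: the plate at crop (132,210), between the upright and the lug.

Run:
```python
import pickle
from h import *
t=pickle.load(open("top.pkl","rb"));s=pickle.load(open("side.pkl","rb"))
f=lambda x,y:(140+(x+.5)/3.6-.5,200+(y+.5)/3.6-.5)
g=lambda x,y:(270+(x+.5)/2.6-.5,180+(y+.5)/2.6-.5)
P=lambda n,c,u,z:print(n,onz(c,*u,z).round(4))
P("plate top",t,f(439,181),.084);P("plate side",s,g(132,210),.084)
P("lug",t,f(356,183),.112);P("lug side",s,g(134,237),.112)
P("upr",t,f(525,162),.114);P("upr side",s,g(130,140),.114)
P("stop",t,f(124,226),.05)
# bar mask edges
im=t["img"].astype(int);m=(im.min(2)>200).astype(np.uint8);m[:, :172]=0;m[:,236:]=0;m[:240]=0;m[285:]=0
cols=range(180,231,2);up=[];lo=[]
for u in cols:
    r=np.where(m[:,u])[0];up.append(onz(t,u,r.min()-.5,.05));lo.append(onz(t,u,r.max()+.5,.05))
up=np.array(up);lo=np.array(lo)
for a in(up,lo):
    k=np.polyfit(a[:,1],a[:,0],1);print("x=k*y+b",k,"ang",np.degrees(np.arctan(k[0])))
# side bar
im=s["img"].astype(int);m=im.min(2)>200
L=[];R=[]
for v in range(308,352,3):
    r=np.where(m[v,300:345])[0]+300;L.append(onz(s,r.min()-.5,v,.05));R.append(onz(s,r.max()+.5,v,.05))
for a in(np.array(L),np.array(R)):
    k=np.polyfit(a[:,1],a[:,0],1);print("side",k,np.degrees(np.arctan(k[0])))
# pack top green centre (top view)
h=cv2.cvtColor(t["img"],cv2.COLOR_RGB2HSV)
q=f(660,150);print("pack",onz(t,*q,.117).round(4))
o=get_obs();print(o["q"].round(3) if hasattr(o["q"],'round') else o["q"])
from scipy.spatial.transform import Rotation as R_
w=o["tool_rot"];print(R_.from_quat([w[1],w[2],w[3],w[0]]).as_matrix().round(3))
```

```text
plate top [0.5659 0.0943 0.084 ]
plate side [0.567 0.087 0.084]
lug [0.5623 0.1241 0.112 ]
lug side [0.5614 0.1283 0.112 ]
upr [0.5687 0.0587 0.114 ]
upr side [0.5701 0.0606 0.114 ]
stop [0.5543 0.229  0.05  ]
x=k*y+b [-0.08863967  0.58918668] ang -5.06544055404555
x=k*y+b [-0.09142247  0.56090606] ang -5.223601050749345
side [-0.08135166  0.5891279 ] -4.650864585168481
side [-0.11025865  0.56393058] -6.291940204635541
pack [0.5717 0.0066 0.117 ]
[ 1.122  0.478  0.022  1.556 -0.011  1.109 -0.083]
[[ 0.942  0.334 -0.001]
 [ 0.334 -0.942  0.001]
 [-0.    -0.002 -1.   ]]
```

Emit:
arm_command(
  commands=[0.04,-0.04,0,0,0,-5,0,0.08,-0.08,0,0,0,-10,0,0.12,-0.12,0,0,0,-15,0,0.16,-0.16,0,0,0,-20,0,0.2,-0.2,0,0,0,-25,0,0.24,-0.24,0,0,0,-30,0,0.28,-0.285,0,0,0,-38,0,0.28,-0.285,0,0,0,-38,0],
)

```text
t: 0.9
eef_pos: [0.3945, -0.272, 0.2312]
tool_rot: [0.0, 0.876, 0.483, -0.0]
contact_force: [1.7, -0.8, 0.2]
gripper_width: 0.003
grasp_force: 0.0
```

```bash
cat > go.py <<'E'
from h import *
import sys
from scipy.spatial.transform import Rotation as R_
o=get_obs();w=o["tool_rot"];R=R_.from_quat([w[1],w[2],w[3],w[0]])
z=np.array([0,0,-1]);d=np.array([-.0905,.9959,0]);T=R_.from_matrix(np.c_[d,np.cross(z,d),z])
tgt=np.array(eval(sys.argv[1]))
print(o["t"],o["eef_pos"],R.inv().apply(tgt-o["eef_pos"]).round(4),(R.inv()*T).as_rotvec(True).round(2),o["contact_force"],o["q"])
E
python3 go.py "(.567,.095,.2)"
```

```text
0.9 [ 0.39453249 -0.27196878  0.23119311] [ 0.4024 -0.05    0.0311] [-1.000e-02  1.000e-02 -3.744e+01] [ 1.73437151 -0.83028148  0.23800946] [ 0.73685923  0.1712976  -0.29335674  1.99314972  0.0593354   0.98521776
 -0.14815339]
```

Emit:
arm_command(
  commands=[0.05,-0.006,0.004,0,0,-5,0,0.1,-0.012,0.008,0,0,-10,0,0.15,-0.018,0.012,0,0,-15,0,0.2,-0.025,0.016,0,0,-20,0,0.25,-0.031,0.02,0,0,-25,0,0.3,-0.037,0.024,0,0,-30,0,0.35,-0.044,0.028,0,0,-35,0,0.402,-0.05,0.031,0,0,-37.4,0],
)

```text
t: 1.7
eef_pos: [0.5654, 0.0879, 0.2001]
tool_rot: [-0.0, 0.675, 0.738, -0.0]
contact_force: [0.9, -0.9, -0.8]
gripper_width: -0.001
grasp_force: 0.0
```

Emit:
arm_command(
  commands=[0,0,0,0,0,0,0,0,0,0,0,0,0,0],
)

```text
t: 1.9
eef_pos: [0.5648, 0.0876, 0.2]
tool_rot: [-0.001, 0.675, 0.738, -0.0]
contact_force: [-0.3, -0.6, -0.1]
gripper_width: 0.002
grasp_force: 0.0
```

```bash
python3 go.py "(.567,.095,.125)"
python3 - <<'E'
from h import *
a=[]
for n in("wrist","top"):
    c=read_camera(n);im=c["img"].copy()
    d=np.array([-.0905,.9959,0]);p=np.array([.567,.095,.084])
    for q in(p,p+d*.024,p-d*.028): 
        u=proj(c,q);print(n,u)
        if abs(u).max()<2000: cv2.circle(im,tuple(u.astype(int)),2,(255,0,0),-1)
    a.append(im if n=="wrist" else cv2.resize(im[180:300,180:340],(640,480)))
cv2.imwrite("pics/w1.png",cv2.resize(np.vstack(a),(450,600*1125//1000))[:600,:,::-1] if 0 else cv2.resize(np.hstack(a),(800,300))[:,:,::-1])
E
```

```text
1.9 [0.56484049 0.08759687 0.19998407] [0.0071 0.0029 0.075 ] [-0.08 -0.03 -0.12] [-0.30756952 -0.6460127  -0.13468437] [ 0.19111373  0.40029189 -0.57655405  1.80817885  0.25286048  1.00846204
 -0.39713098]
wrist [324.20332815 219.75983221]
wrist [324.28435274 181.56965626]
wrist [324.11344916 261.81701103]
top [261.07308867 249.16181836]
top [244.53186025 251.04434063]
top [280.33057908 246.96987674]
```

View pics/w1.png

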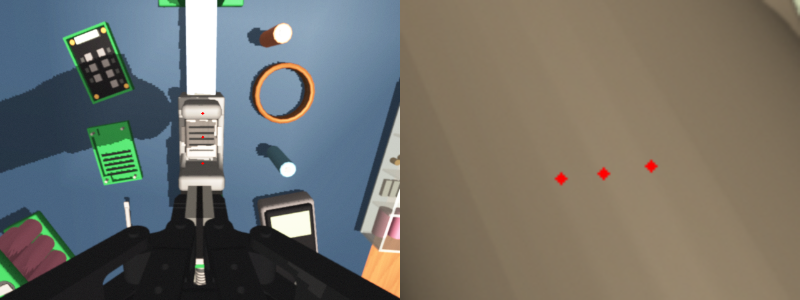

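The wrist view (left) puts the plate centre at (202,138), which matches my red mark at (202,137) to about 1–2 mm. The lug is at (202,112) and the fingers are in line with the bar. The arm blocks the top view. I'll go down with the tip 8 mm towards the lug.

Emit:
arm_command(
  commands=[0.015,0.003,0,0,0,0,0,0.015,0.003,0.03,0,0,0,0,0.015,0.003,0.06,0,0,0,0,0.015,0.003,0.085,0,0,0,0,0.015,0.003,0.1,0,0,0,0,0.015,0.003,0.105,0,0,0,0,0.015,0.003,0.105,0,0,0,0],
)

```text
t: 2.7
eef_pos: [0.5669, 0.1015, 0.0957]
tool_rot: [-0.0, 0.676, 0.737, -0.0]
contact_force: [0.9, 0.9, 0.0]
gripper_width: 0.004
grasp_force: 0.0
```

```bash
python3 go.py "(.5663,.103,.077)"
```

```text
2.7 [0.56694329 0.10153235 0.09572195] [ 0.0015 -0.0005  0.0187] [-0.01 -0.   -0.29] [0.88813079 0.87828714 0.02243934] [ 0.11895013  0.53458686 -0.52631694  1.88152058  0.35761233  0.81973412
 -0.50876919]
```

Emit:
arm_command(
  commands=[0,0,0.005,0,0,0,0,0,0,0.01,0,0,0,0,0,0,0.013,0,0,0,0,0,0,0.016,0,0,0,0,0,0,0.019,0,0,0,0,0,0,0.019,0,0,0,0],
)

```text
t: 3.3
eef_pos: [0.5674, 0.1015, 0.077]
tool_rot: [0.0, 0.676, 0.737, 0.0]
contact_force: [-1.0, -1.4, 6.6]
gripper_width: -0.004
grasp_force: 3.2
```

Emit:
arm_command(
  commands=[0,0,0.0015,0,0,0,0,0.004,0,0.0015,0,0,0,0,0.008,0,0.0015,0,0,0,0,0.012,0,0.0015,0,0,0,0,0.018,0,0.0015,0,0,0,0,0.024,0,0.0015,0,0,0,0,0.03,0,0.0015,0,0,0,0],
)

```text
t: 4.0
eef_pos: [0.5648, 0.1303, 0.0757]
tool_rot: [0.001, 0.676, 0.736, -0.0]
contact_force: [-1.2, -3.0, 7.4]
gripper_width: 0.004
grasp_force: 3.5
```

```bash
python3 go.py "(.560,.17,.0755)"
```

```text
4.0 [0.56475897 0.13027661 0.07569919] [ 0.04   -0.0014  0.0001] [ 0.02  0.11 -0.33] [-1.23882421 -2.96153262  7.44435652] [ 0.05582403  0.56658039 -0.5122041   1.88425963  0.3826681   0.78870823
 -0.57878359]
```

Emit:
arm_command(
  commands=[0.008,0,0,0,0,0,0,0.016,0,0,0,0,0,0,0.024,-0.001,0,0,0,0,0,0.032,-0.001,0,0,0,0,0,0.04,-0.001,0,0,0,0,0,0.048,-0.001,0,0,0,0,0,0.056,-0.001,0,0,0,0,0,0.06,-0.001,0,0,0,0,0],
)

```text
t: 4.8
eef_pos: [0.5592, 0.1911, 0.076]
tool_rot: [0.001, 0.676, 0.737, 0.0]
contact_force: [1.9, -3.0, 6.7]
gripper_width: -0.001
grasp_force: 3.4
```

Emit:
arm_command(
  commands=[0.003,0,0,0,0,0,0,0.006,0,0,0,0,0,0,0.008,0,0,0,0,0,0],
)

```text
t: 5.1
eef_pos: [0.5586, 0.1976, 0.0758]
tool_rot: [0.001, 0.677, 0.736, -0.0]
contact_force: [1.0, -4.4, 6.7]
gripper_width: 0.0
grasp_force: 3.5
```

Emit:
arm_command(
  commands=[0.002,0,0,0,0,0,0,0.004,0,0,0,0,0,0,0.006,0,0,0,0,0,0],
)

```text
t: 5.4
eef_pos: [0.5583, 0.2001, 0.0757]
tool_rot: [0.003, 0.677, 0.736, -0.002]
contact_force: [-1.0, -16.0, 13.8]
gripper_width: -0.001
grasp_force: 12.0
```

Emit:
arm_command(
  commands=[0.002,0,0,0,0,0,0,0.004,0,0,0,0,0,0],
)

```text
t: 5.6
eef_pos: [0.5583, 0.2001, 0.0757]
tool_rot: [0.004, 0.678, 0.735, -0.005]
contact_force: [-3.1, -24.5, 20.3]
gripper_width: 0.001
grasp_force: 17.6
```

Emit:
arm_command(
  commands=[-0.004,0,0,0,0,0,0,-0.006,0,0,0,0,0,0,-0.006,0,0,0,0,0,0],
)

```text
t: 5.9
eef_pos: [0.5583, 0.2001, 0.0758]
tool_rot: [0.002, 0.677, 0.736, -0.001]
contact_force: [0.7, -6.7, 8.2]
gripper_width: 0.004
grasp_force: 5.0
```

Emit:
arm_command(
  commands=[0,0,-0.004,0,0,0,0,0,0,-0.01,0,0,0,0,-0.004,0,-0.018,0,0,0,0,-0.006,0,-0.04,0,0,0,0,-0.006,0,-0.08,0,0,0,0,-0.006,0,-0.12,0,0,0,0,-0.006,0,-0.16,0,0,0,0,-0.006,0,-0.16,0,0,0,0],
)

```text
t: 6.7
eef_pos: [0.5603, 0.1993, 0.2415]
tool_rot: [0.002, 0.676, 0.737, 0.005]
contact_force: [0.6, 0.7, 0.3]
gripper_width: 0.004
grasp_force: 0.0
```

Emit:
arm_command(
  commands=[-0.05,-0.02,0,0,0,0,0,-0.1,-0.04,0,0,0,0,0,-0.15,-0.06,0,0,0,0,0,-0.2,-0.08,0,0,0,0,0,-0.25,-0.1,0,0,0,0,0,-0.3,-0.1,0,0,0,0,0,-0.35,-0.1,0,0,0,0,0,-0.35,-0.1,0,0,0,0,0],
)

```text
t: 7.5
eef_pos: [0.4869, -0.166, 0.2347]
tool_rot: [0.0, 0.679, 0.735, -0.001]
contact_force: [0.1, -0.2, -0.5]
gripper_width: 0.002
grasp_force: 0.0
```

Run:
```python
from h import *
import pickle
o=get_obs();print(o["t"],o["eef_pos"],o["contact_force"])
t=pickle.load(open("top.pkl","rb"))["img"]
c=read_camera("top")["img"];s=read_camera("side")["img"]
k=lambda im:cv2.resize(im[190:310,140:360],(400,218),interpolation=cv2.INTER_CUBIC)
a=np.vstack([k(t),k(c)]);b=cv2.resize(s[160:420,220:420],(335,436))
cv2.imwrite("pics/end.png",np.hstack([a,b])[:,:,::-1])
```

```text
7.5 [ 0.48686918 -0.16595433  0.2346707 ] [ 0.08700103 -0.19768545 -0.51297531]
```

View pics/end.png

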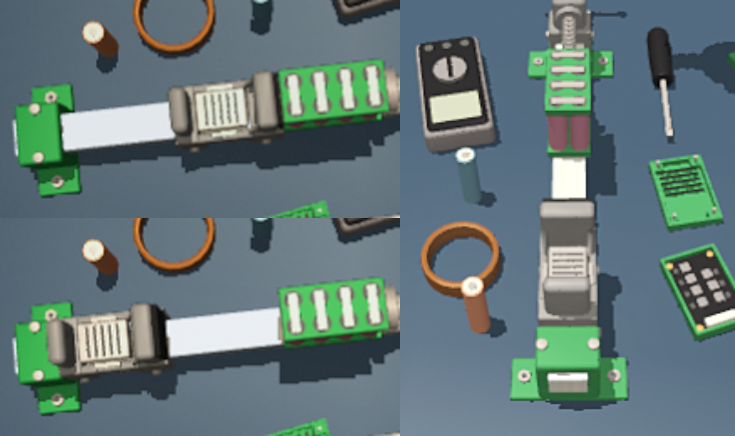

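The before and after pictures show the jaw against the bracket (lug at (62,340)). The pack is unchanged at (333,310), the arm is clear and the bystanders are in place.

```bash
python3 -c "
from station import hand_in;print(hand_in())"
```

```text
the job is handed in; nothing more can be done
None
```

The job is handed in: with the release plate held down, the jaw was pushed back to the hard stop at the end bracket, then let go and the arm moved clear; the final pictures show the pack and everything else on the bench unmoved.

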